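# Put the stationery away in the desk organiser

### The job

Put the stationery away in the wooden organiser pieces, each item in the one made for it: the note block flat in the square tray with its sides roughly in line with the tray's, the eraser flat and lengthwise in the oblong tray, the glue stick standing upright in the round cup, the larger tape roll flat in the round dish and the smaller tape roll flat and centred on top of it. Leave the film canister that stands among them where it is, upright.

Things in the scene. Friction and masses are not known exactly. Their poses are not given: they have to be found in the camera images.
- note_block: White paper note block, a plain rectangular block 60 x 50 x 26 mm (x, y, z), lying flat, 0.1 kg; origin at the centre of its underside, z up; 60 mm along x, 50 mm along y.
- eraser: Small eraser in a blue card sleeve, 20 x 43 x 12 mm (x, y, z), lying flat on the desk (another like it lies on the shelf rack at the left, out of the way: not meant); origin at the centre of its underside, z up; long side along y.
- glue_stick: Glue stick standing upright on its base, a slim cylinder 26 mm in diameter and 91 mm tall (cap, the top 29 mm, 24 mm in diameter); origin at the centre of its underside, z up; the axis is z.
- large_roll: The larger and thicker of the two paper tape rolls, lying flat: 52 mm outer diameter, 15 mm high, with an open middle; origin at the centre of its underside, z up; the axis is z.
- small_roll: The smaller and thinner of the two paper tape rolls, lying flat: 44 mm outer diameter, 10 mm high; origin at the centre of its underside, z up; the axis is z.
- film_can: Dark film canister standing upright among the things, a cylinder 34 mm in diameter and 52 mm tall, with a press lid; not to be moved; origin at the centre of its underside, z up; the axis is z.
- square_tray: Low square dark wooden organiser tray with a grey felt floor, fixed to the desk; origin at the centre of its underside, z up; floor 6 mm thick, so a thing in it rests 6 mm above the desk; inside 78 x 78 mm, lip 4 mm wide, 9 mm high over the desk (3 mm above the tray floor).
- oblong_tray: Low, narrow oblong dark wooden organiser tray with a grey felt floor, fixed to the desk; origin at the centre of its underside, z up; floor 6 mm thick, so a thing in it rests 6 mm above the desk; inside 38 mm along x, 62 mm along y, lip 4 mm wide, 9 mm high over the desk (3 mm above the tray floor).
- round_dish: Low round dark wooden dish with a grey felt floor, fixed to the desk; origin at the centre of its underside, z up; floor 6 mm thick, so a thing in it rests 6 mm above the desk; inside diameter 72 mm, lip 4 mm wide, 9 mm high over the desk (3 mm above the dish floor).
- round_cup: Small round dark wooden cup, open at the top, with a grey felt floor, fixed to the desk; origin at the centre of its underside, z up; floor 6 mm thick, so a thing in it rests 6 mm above the desk; inside diameter 44 mm, wall 4 mm, rim 31 mm above the desk.

How it is judged:
By the outcome, as a careful person would: the job done as asked, in the order asked, and still so for the second after the job is handed in, with the robot touching nothing.
It also fails if it takes over 120 s, if anything falls off the work surface, if the arm or the gripper's body presses on something with over 40 N, if the wrist force passes 120 N, or if a joint passes its speed limit or range.

### The arm

A 6-joint arm with a two-finger parallel gripper is mounted at the origin on a cart in front of the work surface, level with it; the furniture and walls round the work are solid. World frame = base frame: x ahead of the robot, y to its left, z up, the work surface at z = 0. Lengths are in m, angles in degrees, forces in N, time in s.
With the tool pointing down it reaches from about 0.3 to 0.75 m from the base axis. Payload 8.5 kg.
Tool frame: the origin (TCP) lies at the very end of the fingers, on their centre line; the grasp point (between the pads) lies 19 mm behind it (env.hold_point_z is the distance from the TCP to the grasp point, in m); z points along the fingers, y is the line along which they close (so a half turn about z gives the same grasp; the last joint's range is limited). The gripper opens to 85 mm and grips with 20 to 120 N. Pads are 22 mm wide; open, the fingers measure 114 mm over their backs; the gripper's body (76 mm by 85 mm) begins 54 mm behind the grasp point. The pads swing forward as they close: fully open they stand 13 mm farther back than shut.
Start: joints at [-86.305, 21.807, 74.336, -0, 83.858, -12.336], TCP at [0.152, -0.529, 0.231] pointing down, gripper open.
Joint ranges: [-178.18, 178.18], [-50.72, 133.34], [12.68, 142.11], [-81.47, 261.47], [9.98, 163.14], [-165.26, 165.26]. Speed limits (degrees/s): [136.94, 136.94, 180, 180, 180, 180].

### API

Orientations are given as a 3x3 rotation matrix whose columns are the frame's x, y, z axes.
In Python, from rig import env, optics gives the robot as it stands.
- The arm moves only by the shell command python3 -m jog 'ROWS' [OPENING] [FORCE]. ROWS is JSON, a list of rows, each an object with "linear": the shift along the tool's x, y, z in units of 40 mm (1.0 is 40 mm), a list of three; "roll": the turn about the tool's z in units of 5 degrees (1.0 is 5 degrees). A call has 1 to 12 rows; each row shifts and turns the commanded pose from where the row before left it, along the tool's axes as they then stand; what a row does not reach is not made up. A row lasts 1/12 s, in which the tool goes at most 41.7 mm and 7.16 degrees, less where a joint would pass 70% of its speed; a pose out of reach is approached as far as the arm can. A call is refused whole if a number of a shift passes 1 or a number of a turn 1, either way. A call with a gripper value outside its range is refused whole. OPENING is the opening, from -1 (shut) to 1 (fully open), set as the call begins (- or left out, the last holds). The fingers move at their own pace and stop on an object; FORCE is the grip in N (left out, the last holds). Time passes only in rows, so rows that do not move let the fingers close. It gives the time, the measured TCP pose, the force, the opening and the grip force at its end, in the units of the state.
- env.observe(): the state, without advancing time (a new reading comes with each control period).
- optics.get_image(name): name is "scene" or "top"; returns the picture (420x560x3 uint8, red, green, blue); there is no depth.
- optics.calibration(name): a dict with "fov_y" (degrees; the focal length in pixels is half the picture's height over the tangent of half this angle, whatever the lens; pixels are square), "cx", "cy" (the principal point, pixels), "T" (4x4, takes a point from camera to world coordinates). Camera axes: x right, y down, z forward; pixel columns grow to the right and rows downward; lengths in m; the calibration is good to about 2 mm. A picture is of the moment at which its call begins. calibration takes no time and is no camera call.
- env.close_job(): hands the job in; it is judged then, once.
The state is a dict: "time_s": time; "q": joint angles; "qvel": joint speeds; "joint_efforts": joint torques, N m; "position": TCP position; "tool_rot": TCP orientation; "ft_force": force on the tool from outside, world axes, zero at the start; "wrist_torque": the same for the moment, N m; "grip_width": finger opening in m; "gripper_force": force on a finger pad.
Only numpy, scipy, OpenCV 4.12 (cv2) and the standard library are available. Lean on these libraries where they do the work, as an engineer would, in place of code of your own. Each camera call takes 0.05 s, during which the arm holds its last target. There are 200 camera calls.

## Working session

There is one attempt and no reset: what is moved stays moved. The work goes in short steps, Python scripts to look and compute and a shell command to move; the robot and the scene stay as the last step left them, time stands still between calls to the robot, and variables do not carry over. Pictures are saved under pics/ and viewed, at most 14 in all, crops included, and the job is handed in when it is done.

```bash
ls; mkdir -p pics; python3 - <<'E'
from rig import env,optics
import cv2,numpy as np
for n in("scene","top"):
    im=optics.get_image(n); cv2.imwrite(f"pics/{n}0.png",im[...,::-1])
    c=optics.calibration(n); print(n,c["fov_y"],c["cx"],c["cy"],np.round(c["T"],4).tolist(), {k:v for k,v in c.items() if k not in("T",)})
s=env.observe(); print(s); print(env.hold_point_z)
E
```

```text
pics
scene 55.74384756074511 274.265444054412 213.27007482556286 [[-0.7705, -0.4544, 0.447, 0.0885], [-0.6373, 0.5666, -0.5224, 0.401], [-0.0159, -0.6874, -0.7261, 0.7288], [0.0, 0.0, 0.0, 1.0]] {'fov_y': 55.74384756074511, 'cx': 274.265444054412, 'cy': 213.27007482556286}
top 56.06993147580035 282.4335106530707 215.4526002086168 [[-0.0097, -0.9958, 0.0907, 0.4473], [-0.9998, 0.0082, -0.0172, -0.0814], [0.0164, -0.0908, -0.9957, 0.9501], [0.0, 0.0, 0.0, 1.0]] {'fov_y': 56.06993147580035, 'cx': 282.4335106530707, 'cy': 215.4526002086168}
{'time_s': 0.1, 'q': array([-8.63049937e+01,  2.18380275e+01,  7.43807050e+01,  1.83779743e-03,
        8.38581287e+01, -1.23367499e+01]), 'qvel': array([-0.0712455 , -0.03878567, -0.05527529, -0.09133209, -0.10052489,
       -0.03829445]), 'joint_efforts': array([ 3.77900855e-03, -4.49219406e+01, -2.31653988e+01, -1.61670923e-04,
        3.74314011e-03, -1.34823459e-06]), 'position': array([ 0.15187273, -0.52833631,  0.23076338]), 'tool_rot': array([[ 9.61109739e-01,  2.76166738e-01, -5.46270370e-05],
       [ 2.76166561e-01, -9.61108856e-01,  1.34074851e-03],
       [ 3.17767613e-04, -1.30369261e-03, -9.99999100e-01]]), 'ft_force': array([ 0.39321979,  0.44586598, -0.05578182]), 'wrist_torque': array([0.01346855, 0.00661652, 0.00872673]), 'gripper_force': 0.0, 'grip_width': 0.0854623508142063}
0.0187
```

View pics/scene0.png

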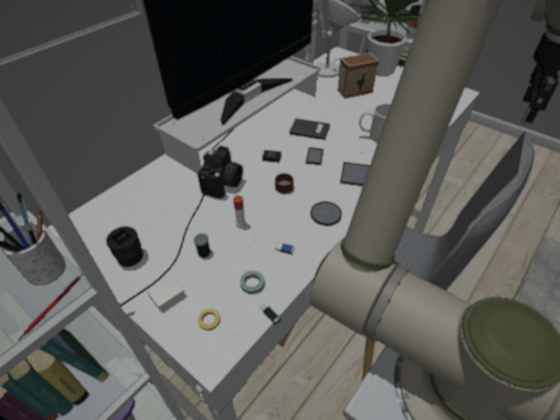

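View pics/top0.png

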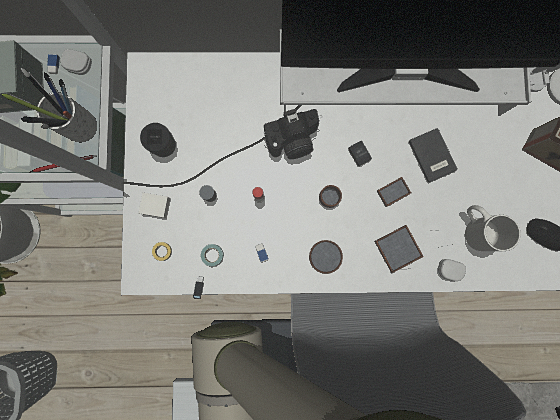

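The top view shows the block at (155,206), film can (208,193), glue stick (258,193), yellow roll (162,252), teal roll (212,255), eraser (262,253), cup (330,196), oblong tray (394,192), dish (326,257) and square tray (399,249). The scene view shows all of them too. I'll enlarge both.

```bash
python3 - <<'E'
import cv2,numpy as np
def crop(n,x0,y0,x1,y1,s,out):
    im=cv2.imread(f"pics/{n}0.png")[y0:y1,x0:x1]
    im=cv2.resize(im,None,fx=s,fy=s,interpolation=cv2.INTER_CUBIC)
    im=cv2.convertScaleAbs(im,alpha=1.15)
    for k,(a,b) in enumerate(((x0,x1),(y0,y1))):
        for v in range((a+9)//10*10,b,10):
            p=int((v-a)*s+s/2); L=8 if v%50 else 18
            if k==0: cv2.line(im,(p,0),(p,L),(0,0,255),1)
            else: cv2.line(im,(0,p),(L,p),(0,0,255),1)
            if v%20==0: cv2.putText(im,str(v),(p-10,28) if k==0 else (10,p+4),0,.35,(0,0,255),1)
    cv2.imwrite(f"pics/{out}.png",im)
crop("top",130,170,290,280,5,"t1"); crop("top",290,170,430,280,5,"t2"); crop("scene",140,140,400,335,3,"s1")
E
```

```text
(no output)
```

View pics/t1.png

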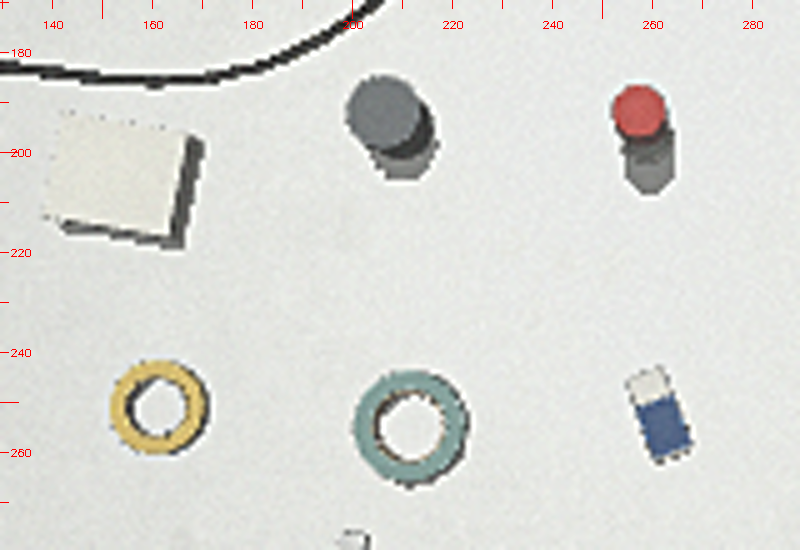

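View pics/t2.png

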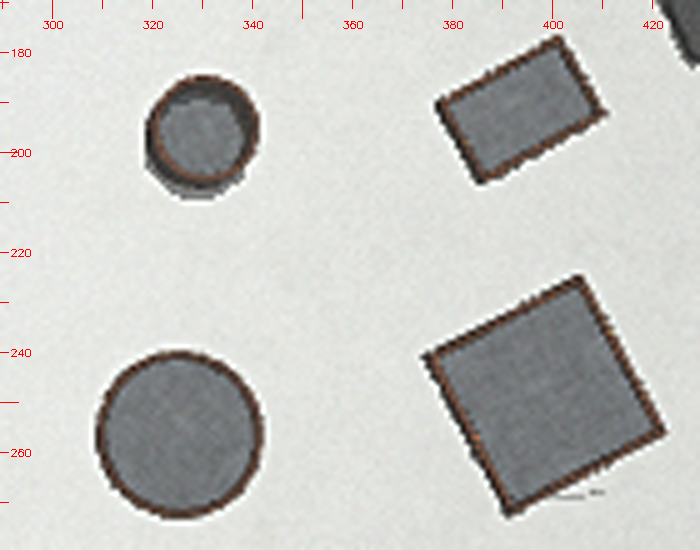

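View pics/s1.png

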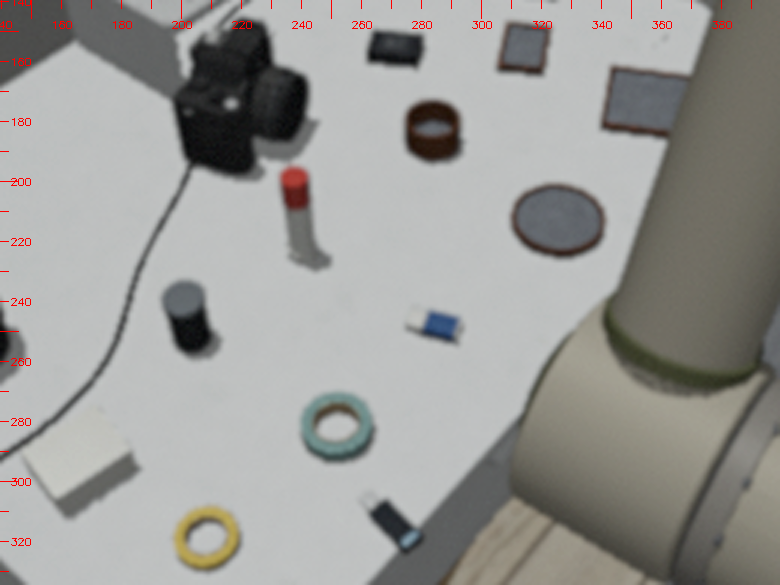

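Reads off the crops: all objects are visible in both views. The square tray's near side is hidden in the scene view, so I'll use its two far corners. I'll triangulate now.

```bash
cat > h.py <<'E'
import numpy as np, json
from rig import env,optics
def ray(n,uv):
    c=optics.calibration(n); f=210/np.tan(np.radians(c["fov_y"]/2)); T=np.array(c["T"])
    d=T[:3,:3]@[(uv[0]-c["cx"])/f,(uv[1]-c["cy"])/f,1]; return T[:3,3],d/np.linalg.norm(d)
def tri(a,b):
    o1,d1=ray("top",a);o2,d2=ray("scene",b)
    A=np.c_[d1,-d2]; s=np.linalg.lstsq(A,o2-o1,rcond=None)[0]
    p,q=o1+s[0]*d1,o2+s[1]*d2; return (p+q)/2,np.linalg.norm(p-q)
def onplane(n,uv,z):
    o,d=ray(n,uv); return o+d*(z-o[2])/d[2]
E
python3 - <<'E'
from h import *
t1=lambda p:((p[0]-2.5)/5+130,(p[1]-2.5)/5+170)
t2=lambda p:((p[0]-2.5)/5+290,(p[1]-2.5)/5+170)
s1=lambda p:((p[0]-1)/3+140,(p[1]-1)/3+140)
D=dict(block=(t1,(115,173.5),(78,455),26),film=(t1,(383,112),(184,298),52),glue=(t1,(638,110),(294,176),91),teal=(t1,(410,426),(338,422),15),yellow=(t1,(158,407),(208,535),10),eraser=(t1,(659,413),(435,324),12),cup=(t2,(204,131),(433,117),31),oblong=(t2,(521.5,110),(524,48),9),dish=(t2,(180,435),(558,219),9),sqTL=(t2,(422,355),(601,131),9),sqTR=(t2,(582,275),(613,67),9),sq=(t2,(544,395),None,9))
for k,(f,a,b,z) in D.items():
    P=onplane("top",f(a),z/1e3)*1e3
    if b: p,r=tri(f(a),s1(b)); print(k,np.round(p*1e3,1),"res",round(r*1e3,1),end=" ")
    else: print(k,end=" ")
    print("top@z",np.round(P,1), "reach",np.hypot(*P[:2]).round())
def edge(f,a,b,z):
    v=onplane("top",f(b),z)-onplane("top",f(a),z); return np.degrees(np.arctan2(v[1],v[0])).round(1),(np.linalg.norm(v)*1e3).round(1)
for nm,f,c,z in(("block",t1,[(62,110),(190,132),(166,237),(42,215)],.026),("eraser",t1,[(627,382),(660,365),(692,443),(658,462)],.012),("oblong",t2,[(437,105),(560,35),(607,113),(482,185)],.009),("sq",t2,[(422,355),(582,275),(665,432),(508,516)],.009)):
    print(nm,[edge(f,c[i],c[(i+1)%4],z) for i in range(4)])
E
```

```text
block [559.3 207.   21.9] res 4.4 top@z [560.5 207.3  26. ] reach 598.0
film [583.8  76.8  51.1] res 2.7 top@z [584.7  77.5  52. ] reach 590.0
glue [578.2 -41.6  90.3] res 1.8 top@z [578.8 -41.1  91. ] reach 580.0
teal [440.   69.4  14.6] res 2.7 top@z [441.1  70.2  15. ] reach 447.0
yellow [450.1 188.8  10.2] res 2.8 top@z [451.2 189.9  10. ] reach 489.0
eraser [444.9 -47.5   8.1] res 2.8 top@z [446.  -46.8  12. ] reach 448.0
cup [ 575.9 -210.3   34.8] res 1.0 top@z [ 576.8 -210.5   31. ] reach 614.0
oblong [ 589.4 -368.8    6. ] res 0.1 top@z [ 589.  -367.9    9. ] reach 694.0
dish [ 433.8 -199.5    7.7] res 0.7 top@z [ 434.1 -199.2    9. ] reach 478.0
sqTL [ 469.9 -318.8    1.2] res 3.2 top@z [ 471.  -315.9    9. ] reach 567.0
sqTR [ 507.5 -396.     6.6] res 3.2 top@z [ 508.7 -394.3    9. ] reach 644.0
sq top@z [ 451.4 -373.8    9. ] reach 586.0
block [(np.float64(-100.3), np.float64(61.1)), (np.float64(168.2), np.float64(50.6)), (np.float64(79.4), np.float64(58.9)), (np.float64(-9.4), np.float64(50.2))]
eraser [(np.float64(-63.3), np.float64(17.5)), (np.float64(-158.0), np.float64(39.9)), (np.float64(118.5), np.float64(18.3)), (np.float64(21.0), np.float64(40.5))]
oblong [(np.float64(-61.0), np.float64(69.9)), (np.float64(-150.8), np.float64(44.0)), (np.float64(119.2), np.float64(71.0)), (np.float64(27.7), np.float64(44.2))]
sq [(np.float64(-64.3), np.float64(87.0)), (np.float64(-153.9), np.float64(84.0)), (np.float64(116.9), np.float64(86.0)), (np.float64(26.7), np.float64(85.9))]
```

```bash
cat > plan.py <<'E'
import sys
from h import *
# plan x y z(mm) yawY(deg): prints roll units, then the shift in tool axes (40 mm units) after that roll
x,y,z,a=map(float,sys.argv[1:5]); s=env.observe(); R=s["tool_rot"]; p=s["position"]*1e3
cur=np.degrees(np.arctan2(R[1,1],R[0,1])); da=(a-cur+90)%180-90 if len(sys.argv)<6 else a-cur
c,sn=np.cos(np.radians(da)),np.sin(np.radians(da)); R2=np.array([[c,-sn,0],[sn,c,0],[0,0,1]])@R
d=R2.T@(np.array([x,y,z])-p)/40
print("yaw",cur.round(1),"pos",p.round(1),"| roll",(-da/5).round(2),"| shift",d.round(3),"norm",np.linalg.norm(d).round(2), "grip",(s["grip_width"]*1e3).round(1),"q6",s["q"][5].round())
E
python3 plan.py 560 207 180 -100.5
```

```text
Traceback (most recent call last):
  File "plan.py", line 8, in <module>
    print("yaw",cur.round(1),"pos",p.round(1),"| roll",(-da/5).round(2),"| shift",d.round(3),"norm",np.linalg.norm(d).round(2), "grip",(s["grip_width"]*1e3).round(1),"q6",s["q"][5].round())
                                                                                                                                       ^^^^^^^^^^^^^^^^^^^^^^^^^^^
AttributeError: 'float' object has no attribute 'round'
```

```bash
sed -i 's/(s\["grip_width"\]\*1e3).round(1)/round(s["grip_width"]*1e3,1),"gf",round(s["gripper_force"],1),"F",np.round(s["ft_force"],1),"t",round(s["time_s"],1)/' plan.py
python3 plan.py 560 207 180 -100.5
```

```text
yaw -74.0 pos [ 151.9 -528.3  230.8] | roll 5.31 | shift [  6.682 -19.933   1.297] norm 21.06 grip 85.5 gf 0.0 F [ 0.4  0.4 -0.1] t 0.1 q6 -12.0
```

```bash
python3 -m jog '[{"linear":[0,0,0],"roll":0.88},{"linear":[0,0,0],"roll":0.88},{"linear":[0,0,0],"roll":0.88},{"linear":[0,0,0],"roll":0.88},{"linear":[0,0,0],"roll":0.88},{"linear":[0,0,0],"roll":0.9}]' 1 40
python3 -m jog '[{"linear":[0.24,-0.71,0.04],"roll":0},{"linear":[0.24,-0.71,0.04],"roll":0},{"linear":[0.24,-0.71,0.04],"roll":0},{"linear":[0.24,-0.71,0.04],"roll":0},{"linear":[0.24,-0.71,0.04],"roll":0},{"linear":[0.24,-0.71,0.04],"roll":0},{"linear":[0.24,-0.71,0.04],"roll":0},{"linear":[0.24,-0.71,0.04],"roll":0},{"linear":[0.24,-0.71,0.04],"roll":0},{"linear":[0.24,-0.71,0.04],"roll":0},{"linear":[0.24,-0.71,0.04],"roll":0},{"linear":[0.24,-0.71,0.04],"roll":0}]'
python3 -m jog '[{"linear":[0.24,-0.71,0.04],"roll":0},{"linear":[0.24,-0.71,0.04],"roll":0},{"linear":[0.24,-0.71,0.04],"roll":0},{"linear":[0.24,-0.71,0.04],"roll":0},{"linear":[0.24,-0.71,0.04],"roll":0},{"linear":[0.24,-0.71,0.04],"roll":0},{"linear":[0.24,-0.71,0.04],"roll":0},{"linear":[0.24,-0.71,0.04],"roll":0},{"linear":[0.24,-0.71,0.04],"roll":0},{"linear":[0.24,-0.71,0.04],"roll":0},{"linear":[0,0,0],"roll":0},{"linear":[0,0,0],"roll":0}]'
python3 plan.py 560 207 100 -100.5
```

```text
time_s: 0.6
position: [0.1519, -0.5284, 0.2309]
tool_rot: [[0.983, -0.185, -0.0], [-0.185, -0.983, 0.001], [-0.0, -0.001, -1.0]]
ft_force: [0.6, 0.1, -0.3]
grip_width: 0.0854
gripper_force: 0.0
time_s: 1.6
position: [0.3274, -0.2129, 0.212]
tool_rot: [[0.983, -0.182, -0.0], [-0.182, -0.983, 0.0], [-0.0, -0.0, -1.0]]
ft_force: [0.3, 0.1, 0.1]
grip_width: 0.0856
gripper_force: 0.0
time_s: 2.6
position: [0.4731, 0.0484, 0.1956]
tool_rot: [[0.984, -0.179, -0.001], [-0.179, -0.984, 0.0], [-0.001, 0.0, -1.0]]
ft_force: [-0.6, 0.0, -0.2]
grip_width: 0.0856
gripper_force: 0.0
yaw -100.3 pos [473.1  48.4 195.6] | roll 0.04 | shift [ 1.417 -4.294  2.388] norm 5.11 grip 85.6 gf 0.0 F [-0.6  0.  -0.2] t 2.6 q6 92.0
```

```bash
python3 -m jog '[{"linear":[0.2,-0.61,0.34],"roll":0.04},{"linear":[0.2,-0.61,0.34],"roll":0},{"linear":[0.2,-0.61,0.34],"roll":0},{"linear":[0.2,-0.61,0.34],"roll":0},{"linear":[0.2,-0.61,0.34],"roll":0},{"linear":[0.2,-0.61,0.34],"roll":0},{"linear":[0.2,-0.61,0.34],"roll":0},{"linear":[0,0,0],"roll":0},{"linear":[0,0,0],"roll":0}]'
python3 plan.py 560 207 4 -100.5; python3 - <<'E'
from rig import optics
import cv2
im=optics.get_image("top")[160:260,110:250]; cv2.imwrite("pics/a.png",cv2.resize(im,None,fx=5,fy=5,interpolation=2)[...,::-1])
E
```

```text
time_s: 3.35
position: [0.5594, 0.2045, 0.1]
tool_rot: [[0.983, -0.185, -0.002], [-0.185, -0.983, -0.001], [-0.002, 0.001, -1.0]]
ft_force: [0.0, -1.2, -0.1]
grip_width: 0.0854
gripper_force: 0.0
yaw -100.6 pos [559.4 204.5 100. ] | roll -0.03 | shift [ 0.008 -0.066  2.4  ] norm 2.4 grip 85.4 gf 0.0 F [ 0.  -1.2 -0.1] t 3.4 q6 109.0
```

View pics/a.png

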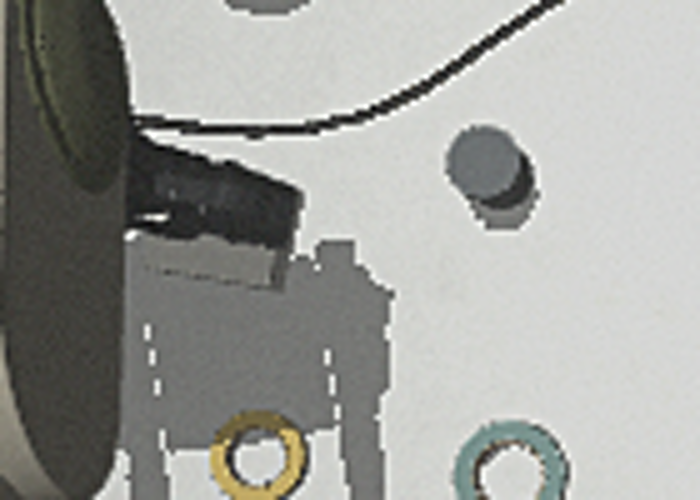

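The picture shows the gripper above the block (about 215,230 in the crop), with the yellow roll and film can well clear. Going down.

```bash
python3 -m jog '[{"linear":[0,-0.06,0.3],"roll":0},{"linear":[0,0,0.3],"roll":0},{"linear":[0,0,0.3],"roll":0},{"linear":[0,0,0.3],"roll":0},{"linear":[0,0,0.3],"roll":0},{"linear":[0,0,0.2],"roll":0},{"linear":[0,0,0.2],"roll":0},{"linear":[0,0,0.2],"roll":0},{"linear":[0,0,0.15],"roll":0},{"linear":[0,0,0.15],"roll":0},{"linear":[0,0,0],"roll":0}]'
python3 -m jog '[{"linear":[0,0,0],"roll":0},{"linear":[0,0,0],"roll":0},{"linear":[0,0,0],"roll":0},{"linear":[0,0,0],"roll":0},{"linear":[0,0,0],"roll":0},{"linear":[0,0,0],"roll":0},{"linear":[0,0,0],"roll":0},{"linear":[0,0,0],"roll":0},{"linear":[0,0,0],"roll":0},{"linear":[0,0,0],"roll":0},{"linear":[0,0,0],"roll":0},{"linear":[0,0,0],"roll":0}]' -1 40
```

```text
time_s: 4.32
position: [0.5597, 0.2071, 0.0039]
tool_rot: [[0.983, -0.185, -0.002], [-0.185, -0.983, -0.0], [-0.001, 0.001, -1.0]]
ft_force: [-0.0, -0.5, -1.2]
grip_width: 0.0854
gripper_force: 0.0
time_s: 5.32
position: [0.5605, 0.2074, 0.0056]
tool_rot: [[0.983, -0.185, 0.001], [-0.185, -0.983, 0.0], [0.001, -0.0, -1.0]]
ft_force: [-0.7, 1.0, 5.6]
grip_width: 0.0586
gripper_force: 44.4
```

```bash
python3 -m jog '[{"linear":[0,0,-0.15],"roll":0},{"linear":[0,0,-0.3],"roll":0},{"linear":[0,0,-0.4],"roll":0},{"linear":[0,0,-0.5],"roll":0},{"linear":[0,0,-0.5],"roll":0},{"linear":[0,0,-0.5],"roll":0},{"linear":[0,0,-0.5],"roll":0},{"linear":[0,0,-0.5],"roll":0},{"linear":[0,0,-0.3],"roll":0},{"linear":[0,0,0],"roll":0}]'
python3 plan.py 451 -374.5 150 -63.7
```

```text
time_s: 6.15
position: [0.561, 0.2075, 0.1537]
tool_rot: [[0.983, -0.185, 0.005], [-0.185, -0.983, 0.001], [0.004, -0.002, -1.0]]
ft_force: [0.8, 0.5, -0.6]
grip_width: 0.059
gripper_force: 43.7
yaw -100.7 pos [561.  207.5 153.7] | roll -7.39 | shift [-8.912 11.826  0.034] norm 14.81 grip 59.0 gf 43.7 F [ 0.8  0.5 -0.6] t 6.2 q6 110.0
```

```bash
python3 -m jog '[{"linear":[0,0,0],"roll":-0.92},{"linear":[0,0,0],"roll":-0.92},{"linear":[0,0,0],"roll":-0.92},{"linear":[0,0,0],"roll":-0.92},{"linear":[0,0,0],"roll":-0.93},{"linear":[0,0,0],"roll":-0.93},{"linear":[0,0,0],"roll":-0.93},{"linear":[0,0,0],"roll":-0.92}]'
python3 -m jog '[{"linear":[-0.2,0.3,0],"roll":0},{"linear":[-0.45,0.6,0],"roll":0},{"linear":[-0.45,0.6,0],"roll":0},{"linear":[-0.45,0.6,0],"roll":0},{"linear":[-0.45,0.6,0],"roll":0},{"linear":[-0.45,0.6,0],"roll":0},{"linear":[-0.45,0.6,0],"roll":0},{"linear":[-0.45,0.6,0],"roll":0},{"linear":[-0.45,0.6,0],"roll":0},{"linear":[-0.45,0.6,0],"roll":0},{"linear":[-0.45,0.6,0],"roll":0},{"linear":[-0.45,0.6,0],"roll":0}]'
python3 -m jog '[{"linear":[-0.45,0.6,0],"roll":0},{"linear":[-0.45,0.6,0],"roll":0},{"linear":[-0.45,0.6,0],"roll":0},{"linear":[-0.45,0.6,0],"roll":0},{"linear":[-0.45,0.6,0],"roll":0},{"linear":[-0.45,0.6,0],"roll":0},{"linear":[-0.45,0.6,0],"roll":0},{"linear":[-0.45,0.6,0],"roll":0},{"linear":[-0.2,0.25,0],"roll":0},{"linear":[0,0,0],"roll":0},{"linear":[0,0,0],"roll":0},{"linear":[0,0,0],"roll":0}]'
python3 plan.py 451 -374.5 45 -63.7
```

```text
time_s: 6.82
position: [0.5596, 0.2072, 0.1497]
tool_rot: [[0.895, 0.446, -0.002], [0.446, -0.895, -0.0], [-0.002, -0.001, -1.0]]
ft_force: [0.2, -0.7, -1.0]
grip_width: 0.0587
gripper_force: 43.7
time_s: 7.82
position: [0.4963, -0.1331, 0.1503]
tool_rot: [[0.898, 0.441, -0.001], [0.441, -0.898, 0.001], [-0.001, -0.001, -1.0]]
ft_force: [-0.5, 0.6, -1.0]
grip_width: 0.0594
gripper_force: 43.7
time_s: 8.82
position: [0.4507, -0.3786, 0.1506]
tool_rot: [[0.897, 0.443, -0.001], [0.443, -0.897, 0.001], [-0.0, -0.001, -1.0]]
ft_force: [0.2, 0.5, -0.1]
grip_width: 0.0589
gripper_force: 43.7
yaw -63.7 pos [ 450.7 -378.6  150.6] | roll -0.0 | shift [ 0.053 -0.084  2.64 ] norm 2.64 grip 58.9 gf 43.7 F [ 0.2  0.5 -0.1] t 8.8 q6 12.0
```

```bash
python3 -m jog '[{"linear":[0.05,-0.08,0.2],"roll":0},{"linear":[0,0,0.4],"roll":0},{"linear":[0,0,0.4],"roll":0},{"linear":[0,0,0.4],"roll":0},{"linear":[0,0,0.4],"roll":0},{"linear":[0,0,0.4],"roll":0},{"linear":[0,0,0.4],"roll":0},{"linear":[0,0,0.2],"roll":0},{"linear":[0,0,0.2],"roll":0},{"linear":[0,0,0],"roll":0}]'
python3 -m jog '[{"linear":[0,0,0.1],"roll":0},{"linear":[0,0,0.1],"roll":0},{"linear":[0,0,0.1],"roll":0},{"linear":[0,0,0.1],"roll":0},{"linear":[0,0,0],"roll":0},{"linear":[0,0,0],"roll":0}]'
python3 plan.py 451 -374.5 12 -63.7
```

```text
time_s: 9.65
position: [0.451, -0.3749, 0.0297]
tool_rot: [[0.896, 0.443, -0.001], [0.443, -0.896, 0.002], [-0.0, -0.002, -1.0]]
ft_force: [-0.0, 0.5, -0.7]
grip_width: 0.0591
gripper_force: 43.7
time_s: 10.15
position: [0.4511, -0.376, 0.0148]
tool_rot: [[0.897, 0.443, -0.0], [0.443, -0.897, 0.0], [-0.0, -0.0, -1.0]]
ft_force: [0.8, -0.9, -0.5]
grip_width: 0.059
gripper_force: 43.7
yaw -63.7 pos [ 451.1 -376.    14.8] | roll -0.0 | shift [ 0.015 -0.036  0.07 ] norm 0.08 grip 59.0 gf 43.7 F [ 0.8 -0.9 -0.5] t 10.2 q6 12.0
```

```bash
python3 -m jog '[{"linear":[0.01,-0.03,0.04],"roll":0},{"linear":[0,0,0.03],"roll":0},{"linear":[0,0,0],"roll":0},{"linear":[0,0,0],"roll":0}]'
python3 -m jog '[{"linear":[0,0,0],"roll":0},{"linear":[0,0,0],"roll":0},{"linear":[0,0,0],"roll":0},{"linear":[0,0,0],"roll":0},{"linear":[0,0,0],"roll":0},{"linear":[0,0,-0.1],"roll":0},{"linear":[0,0,-0.2],"roll":0},{"linear":[0,0,-0.4],"roll":0},{"linear":[0,0,-0.5],"roll":0},{"linear":[0,0,-0.7],"roll":0},{"linear":[0,0,-0.7],"roll":0}]' 0.8
python3 plan.py 445.5 -47 100 -67
```

```text
time_s: 10.48
position: [0.451, -0.3748, 0.0121]
tool_rot: [[0.897, 0.443, 0.0], [0.443, -0.897, -0.0], [0.0, 0.0, -1.0]]
ft_force: [0.4, -0.5, -1.0]
grip_width: 0.0591
gripper_force: 43.7
time_s: 11.4
position: [0.4508, -0.3745, 0.1177]
tool_rot: [[0.897, 0.443, -0.0], [0.443, -0.897, 0.0], [-0.0, -0.0, -1.0]]
ft_force: [0.4, -0.0, -0.6]
grip_width: 0.0766
gripper_force: 0.0
yaw -63.7 pos [ 450.8 -374.5  117.7] | roll 0.66 | shift [ 3.078 -7.589  0.447] norm 8.2 grip 76.6 gf 0.0 F [ 0.4 -0.  -0.6] t 11.4 q6 12.0
```

```bash
python3 -m jog '[{"linear":[0,0,0],"roll":0.66},{"linear":[0.28,-0.69,0],"roll":0},{"linear":[0.28,-0.69,0],"roll":0},{"linear":[0.28,-0.69,0],"roll":0},{"linear":[0.28,-0.69,0],"roll":0},{"linear":[0.28,-0.69,0],"roll":0},{"linear":[0.28,-0.69,0],"roll":0},{"linear":[0.28,-0.69,0],"roll":0},{"linear":[0.28,-0.69,0],"roll":0},{"linear":[0.28,-0.69,0],"roll":0},{"linear":[0.28,-0.69,0],"roll":0},{"linear":[0.28,-0.69,0],"roll":0}]' 0.1
python3 -m jog '[{"linear":[0,0,0.4],"roll":0},{"linear":[0,0,0.4],"roll":0},{"linear":[0,0,0],"roll":0},{"linear":[0,0,0],"roll":0},{"linear":[0,0,0],"roll":0}]'
python3 plan.py 445.5 -47 20 -67
python3 - <<'E'
from rig import optics
import cv2
im=optics.get_image("top")[170:280,220:440]; cv2.imwrite("pics/b.png",cv2.resize(im,None,fx=3.6,fy=3.6,interpolation=2)[...,::-1])
E
```

```text
time_s: 12.4
position: [0.4457, -0.0458, 0.117]
tool_rot: [[0.921, 0.39, 0.001], [0.39, -0.921, -0.0], [0.001, 0.001, -1.0]]
ft_force: [0.5, -0.7, -0.0]
grip_width: 0.0473
gripper_force: 0.0
time_s: 12.82
position: [0.4463, -0.0476, 0.0851]
tool_rot: [[0.921, 0.39, 0.001], [0.39, -0.921, -0.0], [0.001, 0.001, -1.0]]
ft_force: [-0.1, 0.0, -0.1]
grip_width: 0.0473
gripper_force: 0.0
yaw -67.0 pos [446.3 -47.6  85.1] | roll -0.01 | shift [-0.014 -0.023  1.627] norm 1.63 grip 47.3 gf 0.0 F [-0.1  0.  -0.1] t 12.8 q6 46.0
```

View pics/b.png

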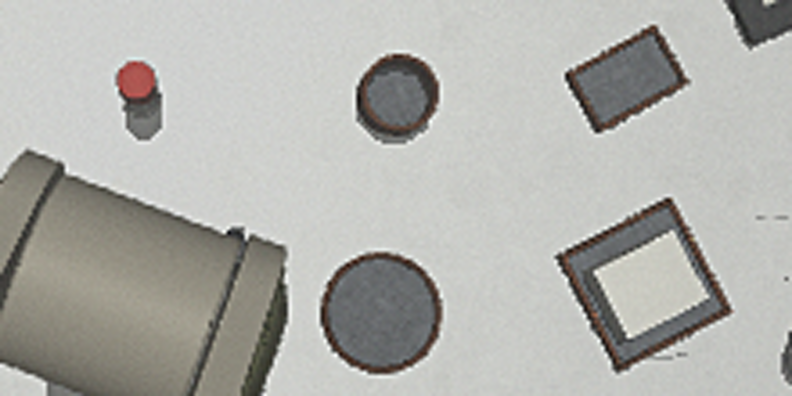

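The block lies flat in the square tray at crop (650,285), in line with it. Next is the eraser: descend in stages, watching the force.

```bash
python3 -m jog '[{"linear":[0,0,0.3],"roll":0},{"linear":[0,0,0.3],"roll":0},{"linear":[0,0,0.3],"roll":0},{"linear":[0,0,0.3],"roll":0},{"linear":[0,0,0.2],"roll":0},{"linear":[0,0,0.2],"roll":0},{"linear":[0,0,0.1],"roll":0},{"linear":[0,0,0.1],"roll":0},{"linear":[0,0,0],"roll":0},{"linear":[0,0,0],"roll":0}]' -0.15
python3 -m jog '[{"linear":[0,0,0.1],"roll":0},{"linear":[0,0,0.06],"roll":0},{"linear":[0,0,0],"roll":0},{"linear":[0,0,0],"roll":0}]' -0.15
```

```text
time_s: 13.7
position: [0.446, -0.0472, 0.0123]
tool_rot: [[0.921, 0.39, 0.0], [0.39, -0.921, -0.0], [0.0, 0.0, -1.0]]
ft_force: [0.2, -0.3, -0.1]
grip_width: 0.0362
gripper_force: 0.0
time_s: 14.03
position: [0.4458, -0.0472, 0.0057]
tool_rot: [[0.921, 0.39, -0.0], [0.39, -0.921, 0.0], [-0.0, -0.0, -1.0]]
ft_force: [-0.9, -0.2, -0.0]
grip_width: 0.0363
gripper_force: 0.0
```

```bash
python3 -m jog '[{"linear":[0,0,0.06],"roll":0},{"linear":[0,0,0],"roll":0},{"linear":[0,0,0],"roll":0}]' -0.15
python3 -m jog '[{"linear":[0,0,0],"roll":0},{"linear":[0,0,0],"roll":0},{"linear":[0,0,0],"roll":0},{"linear":[0,0,0],"roll":0},{"linear":[0,0,0],"roll":0},{"linear":[0,0,0],"roll":0},{"linear":[0,0,0],"roll":0},{"linear":[0,0,0],"roll":0}]' -1 30
```

```text
time_s: 14.28
position: [0.4458, -0.0471, 0.0033]
tool_rot: [[0.921, 0.39, -0.0], [0.39, -0.921, 0.0], [-0.0, -0.0, -1.0]]
ft_force: [-0.2, 0.7, -0.1]
grip_width: 0.0363
gripper_force: 0.0
time_s: 14.95
position: [0.4459, -0.0472, 0.0035]
tool_rot: [[0.921, 0.39, 0.0], [0.39, -0.921, -0.0], [0.0, 0.0, -1.0]]
ft_force: [-1.1, 0.0, 5.0]
grip_width: 0.0181
gripper_force: 29.9
```

```bash
python3 -m jog '[{"linear":[0,0,-0.1],"roll":0},{"linear":[0,0,-0.3],"roll":0},{"linear":[0,0,-0.4],"roll":0},{"linear":[0,0,-0.5],"roll":0},{"linear":[0,0,-0.5],"roll":0},{"linear":[0,0,-0.5],"roll":0},{"linear":[0,0,-0.4],"roll":0},{"linear":[0,0,0],"roll":0}]'
python3 -m jog '[{"linear":[0,0,0],"roll":0.7},{"linear":[0,0,0],"roll":0.9},{"linear":[0,0,0],"roll":0.9},{"linear":[0,0,0],"roll":0.9},{"linear":[0,0,0],"roll":0.9},{"linear":[0,0,0],"roll":0.9},{"linear":[0,0,0],"roll":0.9},{"linear":[0,0,0],"roll":0.9},{"linear":[0,0,0],"roll":0.9}]'
python3 -m jog '[{"linear":[0,0,0],"roll":0.9},{"linear":[0,0,0],"roll":0.9},{"linear":[0,0,0],"roll":0.9},{"linear":[0,0,0],"roll":0.9},{"linear":[0,0,0],"roll":0.9},{"linear":[0,0,0],"roll":0.9},{"linear":[0,0,0],"roll":0.9},{"linear":[0,0,0],"roll":0.9},{"linear":[0,0,0],"roll":0.9},{"linear":[0,0,0],"roll":0.8},{"linear":[0,0,0],"roll":0},{"linear":[0,0,0],"roll":0}]'
python3 plan.py 589 -368.5 100 -151
```

```text
time_s: 15.62
position: [0.447, -0.0476, 0.1139]
tool_rot: [[0.921, 0.391, 0.005], [0.391, -0.921, -0.002], [0.004, 0.004, -1.0]]
ft_force: [0.6, -0.1, 0.4]
grip_width: 0.0178
gripper_force: 29.3
time_s: 16.37
position: [0.4455, -0.047, 0.1105]
tool_rot: [[0.958, -0.288, -0.001], [-0.288, -0.958, 0.001], [-0.001, -0.0, -1.0]]
ft_force: [-0.5, -0.7, -0.3]
grip_width: 0.018
gripper_force: 29.3
time_s: 17.37
position: [0.4456, -0.0471, 0.1108]
tool_rot: [[0.486, -0.874, -0.001], [-0.874, -0.486, 0.0], [-0.001, 0.001, -1.0]]
ft_force: [0.0, 0.3, -0.2]
grip_width: 0.0181
gripper_force: 29.3
yaw -150.9 pos [445.6 -47.1 110.8] | roll 0.02 | shift [8.766 0.759 0.262] norm 8.8 grip 18.1 gf 29.3 F [ 0.   0.3 -0.2] t 17.4 q6 130.0
```

```bash
python3 -m jog '[{"linear":[0.4,0.03,0],"roll":0},{"linear":[0.74,0.06,0],"roll":0},{"linear":[0.74,0.06,0],"roll":0},{"linear":[0.74,0.06,0],"roll":0},{"linear":[0.74,0.06,0],"roll":0},{"linear":[0.74,0.06,0],"roll":0},{"linear":[0.74,0.06,0],"roll":0},{"linear":[0.74,0.06,0],"roll":0},{"linear":[0.74,0.07,0],"roll":0},{"linear":[0.74,0.07,0],"roll":0},{"linear":[0.74,0.07,0],"roll":0},{"linear":[0.74,0.07,0],"roll":0}]'
python3 -m jog '[{"linear":[0.22,0.04,0.3],"roll":0},{"linear":[0,0,0.5],"roll":0},{"linear":[0,0,0.5],"roll":0},{"linear":[0,0,0.5],"roll":0},{"linear":[0,0,0],"roll":0},{"linear":[0,0,0],"roll":0},{"linear":[0,0,0],"roll":0}]'
python3 plan.py 589 -368.5 10.5 -151
```

```text
time_s: 18.37
position: [0.586, -0.3614, 0.1106]
tool_rot: [[0.486, -0.874, -0.001], [-0.874, -0.486, 0.001], [-0.001, 0.0, -1.0]]
ft_force: [0.7, 0.8, 0.0]
grip_width: 0.0182
gripper_force: 29.3
time_s: 18.95
position: [0.589, -0.3687, 0.0403]
tool_rot: [[0.485, -0.874, 0.001], [-0.874, -0.485, -0.001], [0.001, -0.0, -1.0]]
ft_force: [0.1, 0.3, -1.1]
grip_width: 0.0178
gripper_force: 29.4
yaw -151.0 pos [ 589.  -368.7   40.3] | roll 0.01 | shift [-0.005 -0.001  0.745] norm 0.74 grip 17.8 gf 29.4 F [ 0.1  0.3 -1.1] t 18.9 q6 109.0
```

```bash
python3 -m jog '[{"linear":[0,0,0.3],"roll":0},{"linear":[0,0,0.2],"roll":0},{"linear":[0,0,0.1],"roll":0},{"linear":[0,0,0.1],"roll":0},{"linear":[0,0,0.05],"roll":0},{"linear":[0,0,0],"roll":0},{"linear":[0,0,0],"roll":0}]'
python3 -m jog '[{"linear":[0,0,0],"roll":0},{"linear":[0,0,0],"roll":0},{"linear":[0,0,0],"roll":0},{"linear":[0,0,0],"roll":0},{"linear":[0,0,0],"roll":0},{"linear":[0,0,-0.1],"roll":0},{"linear":[0,0,-0.2],"roll":0},{"linear":[0,0,-0.5],"roll":0},{"linear":[0,0,-0.7],"roll":0},{"linear":[0,0,-0.7],"roll":0},{"linear":[0,0,-0.7],"roll":0},{"linear":[0,0,-0.6],"roll":0}]' -0.2
python3 plan.py 578.5 -41.5 150 -90
```

```text
time_s: 19.53
position: [0.5887, -0.3687, 0.0096]
tool_rot: [[0.485, -0.875, 0.0], [-0.875, -0.485, -0.0], [0.0, -0.0, -1.0]]
ft_force: [-0.8, 0.8, 1.6]
grip_width: 0.0181
gripper_force: 29.6
time_s: 20.53
position: [0.5888, -0.3688, 0.1525]
tool_rot: [[0.485, -0.875, 0.002], [-0.875, -0.485, -0.002], [0.002, -0.001, -1.0]]
ft_force: [0.3, -0.2, -0.7]
grip_width: 0.0343
gripper_force: 0.0
yaw -151.0 pos [ 588.8 -368.8  152.5] | roll -12.2 | shift [-0.259 -8.181  0.068] norm 8.19 grip 34.3 gf 0.0 F [ 0.3 -0.2 -0.7] t 20.5 q6 109.0
```

```bash
python3 plan.py 578.5 -41.5 150 -151
```

```text
yaw -151.0 pos [ 588.8 -368.8  152.5] | roll -0.0 | shift [-7.281 -3.74   0.049] norm 8.19 grip 34.3 gf 0.0 F [ 0.3 -0.2 -0.7] t 20.5 q6 109.0
```

```bash
python3 -m jog '[{"linear":[-0.4,-0.2,0],"roll":0},{"linear":[-0.65,-0.33,0],"roll":0},{"linear":[-0.65,-0.33,0],"roll":0},{"linear":[-0.65,-0.33,0],"roll":0},{"linear":[-0.65,-0.33,0],"roll":0},{"linear":[-0.65,-0.33,0],"roll":0},{"linear":[-0.65,-0.33,0],"roll":0},{"linear":[-0.65,-0.34,0],"roll":0},{"linear":[-0.65,-0.34,0],"roll":0},{"linear":[-0.65,-0.34,0],"roll":0},{"linear":[-0.65,-0.34,0],"roll":0},{"linear":[-0.38,-0.2,0],"roll":0}]' 0.45
python3 -m jog '[{"linear":[0,0,0],"roll":0},{"linear":[0,0,0],"roll":0},{"linear":[0,0,0],"roll":0}]'
python3 plan.py 578.5 -41.5 28 -151
python3 - <<'E'
from rig import optics
import cv2
a=optics.get_image("top")[165:285,310:430]; b=optics.get_image("scene")[130:300,190:380]
a=cv2.resize(a,(400,400),interpolation=2); b=cv2.resize(b,(400,358),interpolation=2); b=cv2.copyMakeBorder(b,0,42,0,0,0)
cv2.imwrite("pics/c.png",cv2.hconcat([a,b])[...,::-1])
E
```

```text
time_s: 21.53
position: [0.5782, -0.0387, 0.1504]
tool_rot: [[0.486, -0.874, 0.001], [-0.874, -0.486, 0.0], [0.0, -0.001, -1.0]]
ft_force: [0.5, -0.2, 0.1]
grip_width: 0.0618
gripper_force: 0.0
time_s: 21.78
position: [0.5787, -0.0422, 0.1498]
tool_rot: [[0.484, -0.875, 0.001], [-0.875, -0.484, -0.001], [0.001, -0.0, -1.0]]
ft_force: [0.8, -0.5, 0.2]
grip_width: 0.0621
gripper_force: 0.0
yaw -151.0 pos [578.7 -42.2 149.8] | roll -0.01 | shift [-0.019 -0.004  3.045] norm 3.04 grip 62.1 gf 0.0 F [ 0.8 -0.5  0.2] t 21.8 q6 135.0
```

View pics/c.png

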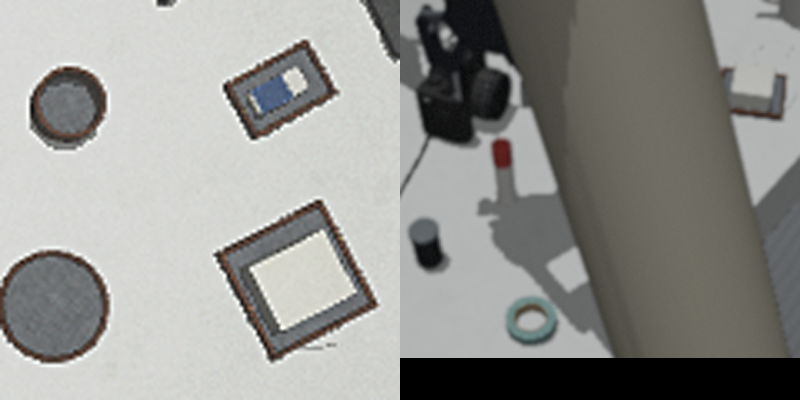

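```bash
python3 - <<'E'
from h import *
c=optics.calibration("scene");T=np.linalg.inv(np.array(c["T"]));f=210/np.tan(np.radians(c["fov_y"]/2))
for p in((.5787,-.0422,.15),(.5785,-.0415,.091),(.5785,-.0415,.0)):
    q=T[:3,:3]@p+T[:3,3]; u=f*q[0]/q[2]+c["cx"],f*q[1]/q[2]+c["cy"]; print(np.round(u,1),"crop c",np.round([(u[0]-190)*400/190+400,(u[1]-130)*358/170]))
import cv2
im=optics.get_image("scene")[90:240,170:330]; cv2.imwrite("pics/d.png",cv2.resize(im,None,fx=3.5,fy=3.5,interpolation=2)[...,::-1])
E
```

```text
[235.  178.6] crop c [495. 102.]
[237.1 198.1] crop c [499. 143.]
[240.2 224.5] crop c [506. 199.]
```

View pics/d.png

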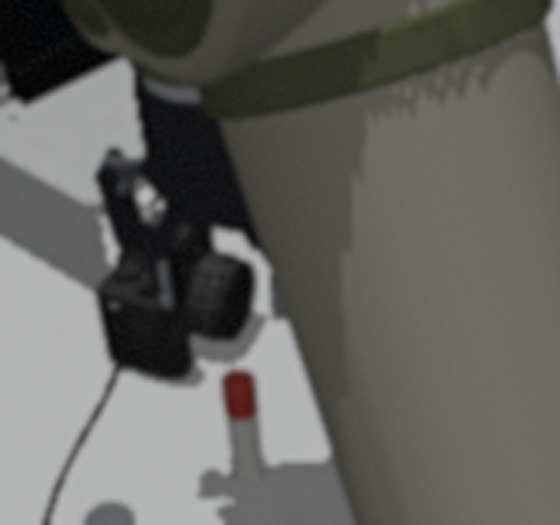

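The eraser lies lengthwise in the oblong tray. In the scene crop the fingertips, at about (165,285) and (278,300), straddle the glue cap at (240,390). Descending.

```bash
python3 -m jog '[{"linear":[-0.02,0,0.2],"roll":0},{"linear":[0,0,0.3],"roll":0},{"linear":[0,0,0.3],"roll":0},{"linear":[0,0,0.3],"roll":0},{"linear":[0,0,0.3],"roll":0},{"linear":[0,0,0.3],"roll":0},{"linear":[0,0,0.3],"roll":0},{"linear":[0,0,0.3],"roll":0},{"linear":[0,0,0.3],"roll":0},{"linear":[0,0,0.25],"roll":0},{"linear":[0,0,0.15],"roll":0},{"linear":[0,0,0],"roll":0}]'
python3 -m jog '[{"linear":[0,0,0],"roll":0},{"linear":[0,0,0],"roll":0},{"linear":[0,0,0],"roll":0},{"linear":[0,0,0],"roll":0},{"linear":[0,0,0],"roll":0},{"linear":[0,0,0],"roll":0},{"linear":[0,0,0],"roll":0},{"linear":[0,0,0],"roll":0},{"linear":[0,0,0],"roll":0},{"linear":[0,0,0],"roll":0}]' -1 30
python3 -m jog '[{"linear":[0,0,-0.1],"roll":0},{"linear":[0,0,-0.2],"roll":0},{"linear":[0,0,-0.3],"roll":0},{"linear":[0,0,-0.3],"roll":0},{"linear":[0,0,-0.3],"roll":0},{"linear":[0,0,-0.2],"roll":0},{"linear":[0,0,0],"roll":0},{"linear":[0,0,0],"roll":0}]'
python3 plan.py 576.5 -210.5 85 -151
```

```text
time_s: 22.93
position: [0.5774, -0.0408, 0.0279]
tool_rot: [[0.484, -0.875, -0.002], [-0.875, -0.484, 0.001], [-0.002, 0.002, -1.0]]
ft_force: [-0.8, -1.1, 0.5]
grip_width: 0.0621
gripper_force: 0.0
time_s: 23.77
position: [0.5784, -0.0408, 0.03]
tool_rot: [[0.485, -0.875, 0.001], [-0.875, -0.485, -0.0], [0.001, -0.001, -1.0]]
ft_force: [-0.8, -0.5, 5.8]
grip_width: 0.0248
gripper_force: 30.2
time_s: 24.43
position: [0.5781, -0.0407, 0.0855]
tool_rot: [[0.485, -0.875, 0.0], [-0.875, -0.485, -0.0], [0.0, -0.0, -1.0]]
ft_force: [-0.3, -0.0, 0.3]
grip_width: 0.0244
gripper_force: 29.8
yaw -151.0 pos [578.1 -40.7  85.5] | roll -0.0 | shift [3.694 2.092 0.013] norm 4.25 grip 24.4 gf 29.8 F [-0.3 -0.   0.3] t 24.4 q6 135.0
```

```bash
python3 -m jog '[{"linear":[0.22,0.12,0],"roll":0},{"linear":[0.46,0.26,0],"roll":0},{"linear":[0.46,0.26,0],"roll":0},{"linear":[0.46,0.26,0],"roll":0},{"linear":[0.46,0.26,0],"roll":0},{"linear":[0.46,0.26,0],"roll":0},{"linear":[0.46,0.26,0],"roll":0},{"linear":[0.46,0.26,0],"roll":0},{"linear":[0.25,0.15,0],"roll":0},{"linear":[0,0,0],"roll":0},{"linear":[0,0,0],"roll":0},{"linear":[0,0,0],"roll":0}]'
python3 plan.py 576.5 -210.5 36 -151
```

```text
time_s: 25.43
position: [0.5763, -0.2094, 0.085]
tool_rot: [[0.485, -0.874, -0.001], [-0.874, -0.485, 0.001], [-0.001, 0.0, -1.0]]
ft_force: [-0.2, -0.7, 0.0]
grip_width: 0.0245
gripper_force: 29.8
yaw -151.0 pos [ 576.3 -209.4   85. ] | roll 0.0 | shift [0.028 0.009 1.226] norm 1.23 grip 24.5 gf 29.8 F [-0.2 -0.7  0. ] t 25.4 q6 120.0
```

```bash
python3 -m jog '[{"linear":[0.02,0,0.2],"roll":0},{"linear":[0,0,0.2],"roll":0},{"linear":[0,0,0.2],"roll":0},{"linear":[0,0,0.2],"roll":0},{"linear":[0,0,0.2],"roll":0},{"linear":[0,0,0.1],"roll":0},{"linear":[0,0,0.1],"roll":0},{"linear":[0,0,0],"roll":0},{"linear":[0,0,0],"roll":0}]'
```

```text
time_s: 26.18
position: [0.5769, -0.2111, 0.0373]
tool_rot: [[0.485, -0.875, 0.0], [-0.875, -0.485, -0.0], [0.0, -0.0, -1.0]]
ft_force: [0.1, -0.1, 0.4]
grip_width: 0.0247
gripper_force: 29.8
```

```bash
python3 plan.py 576.5 -210.5 36 -151
```

```text
yaw -151.0 pos [ 576.9 -211.1   37.3] | roll -0.0 | shift [-0.018  0.002  0.033] norm 0.04 grip 24.7 gf 29.8 F [ 0.1 -0.1  0.4] t 26.2 q6 120.0
```

```bash
python3 -m jog '[{"linear":[0,0,0.03],"roll":0},{"linear":[0,0,0],"roll":0},{"linear":[0,0,0],"roll":0}]'
python3 -m jog '[{"linear":[0,0,0],"roll":0},{"linear":[0,0,0],"roll":0},{"linear":[0,0,0],"roll":0},{"linear":[0,0,0],"roll":0},{"linear":[0,0,0],"roll":0},{"linear":[0,0,0],"roll":0},{"linear":[0,0,0],"roll":0}]' 0.2
python3 -m jog '[{"linear":[0,0,-0.2],"roll":0},{"linear":[0,0,-0.3],"roll":0},{"linear":[0,0,-0.4],"roll":0},{"linear":[0,0,-0.5],"roll":0},{"linear":[0,0,-0.5],"roll":0},{"linear":[0,0,-0.5],"roll":0},{"linear":[0,0,-0.5],"roll":0},{"linear":[0,0,-0.1],"roll":0},{"linear":[0,0,0],"roll":0}]'
python3 plan.py 440.5 70 140 -100
```

```text
time_s: 26.43
position: [0.5769, -0.2111, 0.0363]
tool_rot: [[0.484, -0.875, 0.0], [-0.875, -0.484, -0.0], [0.0, -0.0, -1.0]]
ft_force: [-0.5, 0.3, -0.8]
grip_width: 0.0247
gripper_force: 29.7
time_s: 27.02
position: [0.5769, -0.211, 0.0361]
tool_rot: [[0.485, -0.875, 0.0], [-0.875, -0.485, -0.0], [0.0, 0.0, -1.0]]
ft_force: [-0.1, -0.3, 0.5]
grip_width: 0.0514
gripper_force: 0.0
time_s: 27.77
position: [0.5773, -0.2112, 0.1577]
tool_rot: [[0.485, -0.875, 0.003], [-0.875, -0.485, -0.002], [0.003, -0.002, -1.0]]
ft_force: [-0.2, 0.5, -0.5]
grip_width: 0.0513
gripper_force: 0.0
yaw -151.0 pos [ 577.3 -211.2  157.7] | roll -10.2 | shift [-4.59  -6.329  0.441] norm 7.83 grip 51.3 gf 0.0 F [-0.2  0.5 -0.5] t 27.8 q6 120.0
```

```bash
python3 -m jog '[{"linear":[0,0,0],"roll":-0.93},{"linear":[0,0,0],"roll":-0.93},{"linear":[0,0,0],"roll":-0.93},{"linear":[0,0,0],"roll":-0.93},{"linear":[0,0,0],"roll":-0.93},{"linear":[0,0,0],"roll":-0.93},{"linear":[0,0,0],"roll":-0.93},{"linear":[0,0,0],"roll":-0.93},{"linear":[0,0,0],"roll":-0.93},{"linear":[0,0,0],"roll":-0.93},{"linear":[0,0,0],"roll":-0.9},{"linear":[0,0,0],"roll":0}]' 0.75
python3 -m jog '[{"linear":[-0.22,-0.3,0],"roll":0},{"linear":[-0.42,-0.58,0.04],"roll":0},{"linear":[-0.42,-0.58,0.04],"roll":0},{"linear":[-0.42,-0.58,0.04],"roll":0},{"linear":[-0.42,-0.58,0.04],"roll":0},{"linear":[-0.42,-0.58,0.04],"roll":0},{"linear":[-0.42,-0.58,0.04],"roll":0},{"linear":[-0.42,-0.58,0.04],"roll":0},{"linear":[-0.42,-0.58,0.04],"roll":0},{"linear":[-0.42,-0.58,0.04],"roll":0},{"linear":[-0.42,-0.58,0.04],"roll":0},{"linear":[-0.2,-0.25,0.04],"roll":0}]'
python3 -m jog '[{"linear":[0,0,0],"roll":0},{"linear":[0,0,0],"roll":0},{"linear":[0,0,0],"roll":0}]'
python3 plan.py 440.5 70 15 -100
python3 - <<'E'
from rig import optics
import cv2
a=optics.get_image("top")[150:290,180:430]; b=optics.get_image("scene")[120:310,190:390]
a=cv2.resize(a,(430,241),interpolation=2); b=cv2.resize(b,(370,351),interpolation=2); a=cv2.copyMakeBorder(a,0,110,0,0,0)
cv2.imwrite("pics/e.png",cv2.hconcat([a,b])[...,::-1])
E
```

```text
time_s: 28.77
position: [0.5764, -0.2108, 0.1547]
tool_rot: [[0.985, -0.171, -0.002], [-0.171, -0.985, 0.001], [-0.002, -0.001, -1.0]]
ft_force: [0.2, 0.3, -0.9]
grip_width: 0.0745
gripper_force: 0.0
time_s: 29.77
position: [0.4369, 0.0735, 0.1378]
tool_rot: [[0.985, -0.175, -0.002], [-0.175, -0.985, 0.001], [-0.002, -0.0, -1.0]]
ft_force: [-0.7, -0.0, -0.4]
grip_width: 0.0751
gripper_force: 0.0
time_s: 30.02
position: [0.4397, 0.0705, 0.1384]
tool_rot: [[0.985, -0.175, 0.0], [-0.175, -0.985, -0.0], [0.0, 0.0, -1.0]]
ft_force: [0.0, -0.1, -0.1]
grip_width: 0.0744
gripper_force: 0.0
yaw -100.1 pos [439.7  70.5 138.4] | roll -0.02 | shift [0.021 0.007 3.085] norm 3.08 grip 74.4 gf 0.0 F [ 0.  -0.1 -0.1] t 30.0 q6 94.0
```

View pics/e.png

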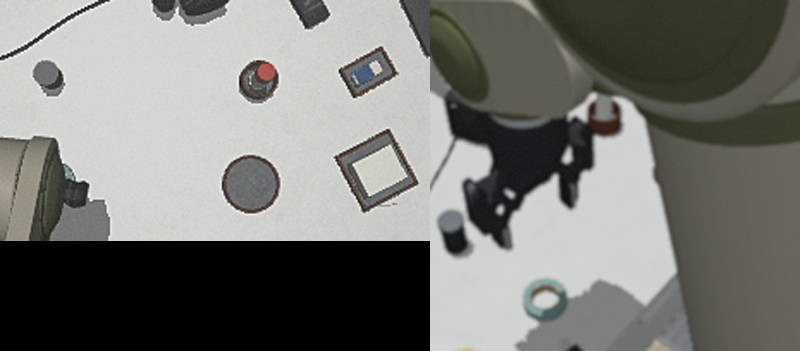

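The glue stick stands upright in the cup at crop (263,76), and the fingers straddle the teal roll. Descending.

```bash
python3 -m jog '[{"linear":[0.02,0,0.3],"roll":0},{"linear":[0,0,0.4],"roll":0},{"linear":[0,0,0.4],"roll":0},{"linear":[0,0,0.4],"roll":0},{"linear":[0,0,0.4],"roll":0},{"linear":[0,0,0.4],"roll":0},{"linear":[0,0,0.3],"roll":0},{"linear":[0,0,0.3],"roll":0},{"linear":[0,0,0.2],"roll":0},{"linear":[0,0,0.15],"roll":0},{"linear":[0,0,0.13],"roll":0},{"linear":[0,0,0],"roll":0}]'
python3 -m jog '[{"linear":[0,0,0],"roll":0},{"linear":[0,0,0],"roll":0},{"linear":[0,0,0],"roll":0},{"linear":[0,0,0],"roll":0},{"linear":[0,0,0],"roll":0},{"linear":[0,0,0],"roll":0},{"linear":[0,0,0],"roll":0},{"linear":[0,0,0],"roll":0},{"linear":[0,0,0],"roll":0},{"linear":[0,0,0],"roll":0}]' -1 25
python3 -m jog '[{"linear":[0,0,-0.1],"roll":0},{"linear":[0,0,-0.2],"roll":0},{"linear":[0,0,-0.4],"roll":0},{"linear":[0,0,-0.5],"roll":0},{"linear":[0,0,-0.5],"roll":0},{"linear":[0,0,-0.5],"roll":0},{"linear":[0,0,-0.3],"roll":0},{"linear":[0,0,0],"roll":0}]'
python3 plan.py 434 -199.5 100 -100
```

```text
time_s: 31.12
position: [0.4398, 0.0709, 0.0027]
tool_rot: [[0.985, -0.174, -0.001], [-0.174, -0.985, 0.0], [-0.001, 0.0, -1.0]]
ft_force: [-0.5, 0.8, -0.1]
grip_width: 0.0753
gripper_force: 0.0
time_s: 31.95
position: [0.4402, 0.0711, 0.004]
tool_rot: [[0.985, -0.174, 0.001], [-0.174, -0.985, -0.0], [0.001, -0.0, -1.0]]
ft_force: [-1.0, -0.2, 7.0]
grip_width: 0.0505
gripper_force: 25.9
time_s: 32.62
position: [0.4409, 0.0711, 0.106]
tool_rot: [[0.985, -0.174, 0.005], [-0.174, -0.985, -0.0], [0.005, -0.0, -1.0]]
ft_force: [0.5, -0.2, -0.1]
grip_width: 0.0502
gripper_force: 26.3
yaw -100.0 pos [440.9  71.1 106. ] | roll -0.0 | shift [1.004 6.692 0.153] norm 6.77 grip 50.2 gf 26.3 F [ 0.5 -0.2 -0.1] t 32.6 q6 94.0
```

```bash
python3 -m jog '[{"linear":[0.05,0.35,0],"roll":0},{"linear":[0.1,0.66,0],"roll":0},{"linear":[0.1,0.66,0],"roll":0},{"linear":[0.1,0.66,0],"roll":0},{"linear":[0.1,0.66,0],"roll":0},{"linear":[0.1,0.66,0],"roll":0},{"linear":[0.1,0.66,0],"roll":0},{"linear":[0.1,0.66,0],"roll":0},{"linear":[0.1,0.66,0],"roll":0},{"linear":[0.1,0.66,0],"roll":0},{"linear":[0.05,0.4,0],"roll":0},{"linear":[0,0,0],"roll":0}]'
python3 -m jog '[{"linear":[0,0,0.3],"roll":0},{"linear":[0,0,0.5],"roll":0},{"linear":[0,0,0.5],"roll":0},{"linear":[0,0,0.3],"roll":0},{"linear":[0,0,0],"roll":0},{"linear":[0,0,0],"roll":0}]'
python3 plan.py 434 -199.5 10 -100
```

```text
time_s: 33.62
position: [0.4325, -0.202, 0.1028]
tool_rot: [[0.984, -0.177, -0.0], [-0.177, -0.984, -0.0], [0.0, 0.0, -1.0]]
ft_force: [-0.1, -0.6, 0.5]
grip_width: 0.0503
gripper_force: 26.3
time_s: 34.12
position: [0.4324, -0.1985, 0.039]
tool_rot: [[0.985, -0.173, -0.001], [-0.173, -0.985, 0.001], [-0.002, -0.001, -1.0]]
ft_force: [-0.2, 0.3, -0.3]
grip_width: 0.0509
gripper_force: 26.3
yaw -100.0 pos [ 432.4 -198.5   39. ] | roll 0.0 | shift [0.045 0.02  0.725] norm 0.73 grip 50.9 gf 26.3 F [-0.2  0.3 -0.3] t 34.1 q6 61.0
```

```bash
python3 -m jog '[{"linear":[0.04,0.02,0.2],"roll":0},{"linear":[0,0,0.2],"roll":0},{"linear":[0,0,0.15],"roll":0},{"linear":[0,0,0.1],"roll":0},{"linear":[0,0,0.06],"roll":0},{"linear":[0,0,0],"roll":0},{"linear":[0,0,0],"roll":0}]'
python3 -m jog '[{"linear":[0,0,0],"roll":0},{"linear":[0,0,0],"roll":0},{"linear":[0,0,0],"roll":0},{"linear":[0,0,0],"roll":0},{"linear":[0,0,0],"roll":0},{"linear":[0,0,0],"roll":0},{"linear":[0,0,-0.2],"roll":0},{"linear":[0,0,-0.5],"roll":0},{"linear":[0,0,-0.5],"roll":0},{"linear":[0,0,-0.6],"roll":0},{"linear":[0,0,-0.6],"roll":0}]' 0.65
python3 plan.py 450.5 189.5 100 -100
```

```text
time_s: 34.7
position: [0.4341, -0.2005, 0.0109]
tool_rot: [[0.985, -0.174, -0.0], [-0.174, -0.985, 0.0], [-0.0, -0.0, -1.0]]
ft_force: [-0.2, -0.3, 0.2]
grip_width: 0.05
gripper_force: 26.3
time_s: 35.62
position: [0.4339, -0.2002, 0.1084]
tool_rot: [[0.985, -0.174, -0.0], [-0.174, -0.985, 0.0], [-0.0, -0.0, -1.0]]
ft_force: [-0.6, -0.1, -1.3]
grip_width: 0.0704
gripper_force: 0.0
yaw -100.0 pos [ 433.9 -200.2  108.4] | roll -0.0 | shift [-1.283 -9.668  0.213] norm 9.75 grip 70.4 gf 0.0 F [-0.6 -0.1 -1.3] t 35.6 q6 61.0
```

```bash
python3 -m jog '[{"linear":[-0.05,-0.4,0],"roll":0},{"linear":[-0.1,-0.74,0],"roll":0},{"linear":[-0.1,-0.74,0],"roll":0},{"linear":[-0.1,-0.74,0],"roll":0},{"linear":[-0.1,-0.74,0],"roll":0},{"linear":[-0.1,-0.74,0],"roll":0},{"linear":[-0.1,-0.74,0],"roll":0},{"linear":[-0.1,-0.74,0],"roll":0},{"linear":[-0.1,-0.74,0],"roll":0},{"linear":[-0.1,-0.74,0],"roll":0},{"linear":[-0.1,-0.74,0],"roll":0},{"linear":[-0.1,-0.74,0],"roll":0}]'
python3 -m jog '[{"linear":[-0.1,-0.74,0],"roll":0},{"linear":[-0.03,-0.39,0],"roll":0},{"linear":[0,0,0],"roll":0},{"linear":[0,0,0],"roll":0},{"linear":[0,0,0],"roll":0}]'
python3 plan.py 450.5 189.5 4 -100
python3 - <<'E'
from rig import optics
import cv2
a=optics.get_image("top")[232:282,300:355]; cv2.imwrite("pics/topf.png",a[...,::-1]); b=optics.get_image("scene")[180:245,290:365]
a=cv2.resize(a,(440,400),interpolation=2); b=cv2.resize(b,(360,312),interpolation=2); b=cv2.copyMakeBorder(b,0,88,0,0,0)
cv2.imwrite("pics/f.png",cv2.hconcat([a,b])[...,::-1])
E
```

```text
time_s: 36.62
position: [0.448, 0.1455, 0.1076]
tool_rot: [[0.985, -0.174, 0.001], [-0.174, -0.985, 0.0], [0.001, -0.0, -1.0]]
ft_force: [1.2, -0.1, -0.1]
grip_width: 0.0706
gripper_force: 0.0
time_s: 37.03
position: [0.4509, 0.1887, 0.1072]
tool_rot: [[0.985, -0.174, 0.0], [-0.174, -0.985, -0.0], [0.0, 0.0, -1.0]]
ft_force: [-0.6, 0.3, 1.1]
grip_width: 0.0706
gripper_force: 0.0
yaw -100.0 pos [450.9 188.7 107.2] | roll -0.01 | shift [-0.014 -0.019  2.579] norm 2.58 grip 70.6 gf 0.0 F [-0.6  0.3  1.1] t 37.0 q6 109.0
```

View pics/f.png

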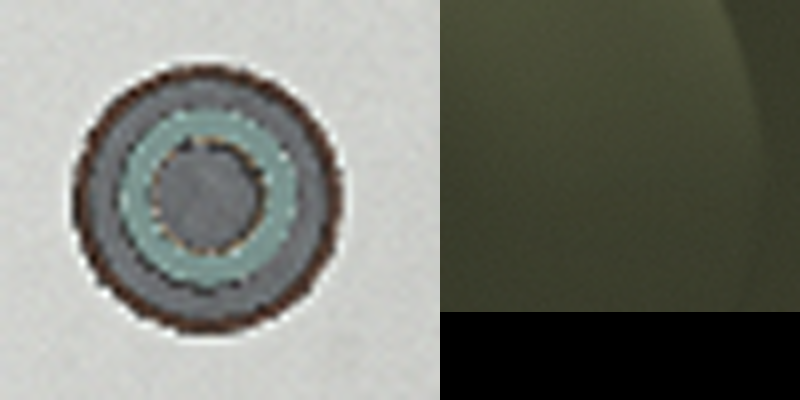

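The teal roll lies flat and near centre in the dish, at crop (209,196), top pixel about (325.6,256). I'll compute its centre on the z = 21 mm plane.

```bash
python3 - <<'E'
from h import *
import cv2
hsv=lambda im:cv2.cvtColor(im,cv2.COLOR_BGR2HSV)
def cen(im,lo,hi,x0,y0,z):
    m=cv2.inRange(hsv(im),lo,hi); m=cv2.morphologyEx(m,cv2.MORPH_OPEN,np.ones((2,2),np.uint8))
    c=max(cv2.findContours(m,0,1)[0],key=cv2.contourArea); (u,v),ax,_=cv2.fitEllipse(c); u+=x0;v+=y0
    print(np.round([u,v],2),np.round(ax,1),np.round(onplane("top",(u,v),z)*1e3,1))
cen(cv2.imread("pics/topf.png"),(75,35,60),(100,255,255),300,232,.021)
im=cv2.imread("pics/top0.png")
cen(im[235:275,195:230],(75,35,60),(100,255,255),195,235,.015)
cen(im[235:270,145:180],(15,70,80),(35,255,255),145,235,.010)
E
```

```text
[326.44 257.15] [20.7 20.8] [ 432.7 -199.8   21. ]
[212.36 255.83] [20.4 21. ] [438.4  68.2  15. ]
[162.   252.01] [17.4 18.3] [448.5 187.7  10. ]
```

```bash
python3 -m jog '[{"linear":[-0.02,-0.02,0.3],"roll":0},{"linear":[0,0,0.4],"roll":0},{"linear":[0,0,0.4],"roll":0},{"linear":[0,0,0.4],"roll":0},{"linear":[0,0,0.3],"roll":0},{"linear":[0,0,0.3],"roll":0},{"linear":[0,0,0.2],"roll":0},{"linear":[0,0,0.15],"roll":0},{"linear":[0,0,0.1],"roll":0},{"linear":[0,0,0.06],"roll":0},{"linear":[0,0,0],"roll":0},{"linear":[0,0,0],"roll":0}]' 0.5
python3 plan.py 450.2 189.5 2.5 -100
python3 -m jog '[{"linear":[0,0,0],"roll":0},{"linear":[0,0,0],"roll":0},{"linear":[0,0,0],"roll":0},{"linear":[0,0,0],"roll":0},{"linear":[0,0,0],"roll":0},{"linear":[0,0,0],"roll":0},{"linear":[0,0,0],"roll":0},{"linear":[0,0,0],"roll":0},{"linear":[0,0,0],"roll":0},{"linear":[0,0,0],"roll":0}]' -1 25
python3 -m jog '[{"linear":[0,0,-0.1],"roll":0},{"linear":[0,0,-0.2],"roll":0},{"linear":[0,0,-0.4],"roll":0},{"linear":[0,0,-0.5],"roll":0},{"linear":[0,0,-0.5],"roll":0},{"linear":[0,0,-0.5],"roll":0},{"linear":[0,0,-0.3],"roll":0},{"linear":[0,0,0],"roll":0}]'
python3 plan.py 434 -200.3 100 -100
```

```text
time_s: 38.13
position: [0.4505, 0.1903, 0.0028]
tool_rot: [[0.985, -0.174, 0.001], [-0.174, -0.985, 0.0], [0.001, -0.0, -1.0]]
ft_force: [-0.6, -0.6, 1.0]
grip_width: 0.0637
gripper_force: 0.0
yaw -100.0 pos [450.5 190.3   2.8] | roll -0.0 | shift [-0.005  0.021  0.008] norm 0.02 grip 63.7 gf 0.0 F [-0.6 -0.6  1. ] t 38.1 q6 109.0
time_s: 38.97
position: [0.4505, 0.1904, 0.0032]
tool_rot: [[0.985, -0.174, 0.001], [-0.174, -0.985, 0.0], [0.001, -0.0, -1.0]]
ft_force: [-0.0, 0.1, 4.8]
grip_width: 0.0417
gripper_force: 24.8
time_s: 39.63
position: [0.4515, 0.1906, 0.1054]
tool_rot: [[0.985, -0.174, 0.005], [-0.174, -0.985, 0.001], [0.005, -0.002, -1.0]]
ft_force: [-0.1, 0.2, -0.5]
grip_width: 0.0418
gripper_force: 25.4
yaw -100.0 pos [451.5 190.6 105.4] | roll -0.0 | shift [1.266 9.699 0.124] norm 9.78 grip 41.8 gf 25.4 F [-0.1  0.2 -0.5] t 39.6 q6 109.0
```

```bash
python3 -m jog '[{"linear":[0.05,0.4,0],"roll":0},{"linear":[0.1,0.74,0],"roll":0},{"linear":[0.1,0.74,0],"roll":0},{"linear":[0.1,0.74,0],"roll":0},{"linear":[0.1,0.74,0],"roll":0},{"linear":[0.1,0.74,0],"roll":0},{"linear":[0.1,0.74,0],"roll":0},{"linear":[0.1,0.74,0],"roll":0},{"linear":[0.1,0.74,0],"roll":0},{"linear":[0.1,0.74,0],"roll":0},{"linear":[0.1,0.74,0],"roll":0},{"linear":[0.1,0.74,0],"roll":0}]'
python3 -m jog '[{"linear":[0.1,0.74,0],"roll":0},{"linear":[0.05,0.42,0],"roll":0},{"linear":[0,0,0.4],"roll":0},{"linear":[0,0,0.5],"roll":0},{"linear":[0,0,0.4],"roll":0},{"linear":[0,0,0],"roll":0},{"linear":[0,0,0],"roll":0},{"linear":[0,0,0],"roll":0}]'
python3 plan.py 434 -200.3 25.5 -100
```

```text
time_s: 40.63
position: [0.4356, -0.1554, 0.1021]
tool_rot: [[0.985, -0.174, -0.001], [-0.174, -0.985, 0.001], [-0.001, -0.0, -1.0]]
ft_force: [1.3, 0.2, -0.6]
grip_width: 0.042
gripper_force: 25.4
time_s: 41.3
position: [0.4343, -0.2009, 0.0511]
tool_rot: [[0.985, -0.174, 0.001], [-0.174, -0.985, -0.0], [0.001, 0.0, -1.0]]
ft_force: [0.6, -1.0, 0.7]
grip_width: 0.042
gripper_force: 25.5
yaw -100.0 pos [ 434.3 -200.9   51.1] | roll -0.0 | shift [-0.011 -0.015  0.64 ] norm 0.64 grip 42.0 gf 25.5 F [ 0.6 -1.   0.7] t 41.3 q6 61.0
```

```bash
python3 -m jog '[{"linear":[-0.01,-0.015,0.2],"roll":0},{"linear":[0,0,0.2],"roll":0},{"linear":[0,0,0.1],"roll":0},{"linear":[0,0,0.1],"roll":0},{"linear":[0,0,0.05],"roll":0},{"linear":[0,0,0.03],"roll":0},{"linear":[0,0,0],"roll":0},{"linear":[0,0,0],"roll":0}]'
python3 -m jog '[{"linear":[0,0,0],"roll":0},{"linear":[0,0,0],"roll":0},{"linear":[0,0,0],"roll":0},{"linear":[0,0,0],"roll":0},{"linear":[0,0,0],"roll":0},{"linear":[0,0,0],"roll":0},{"linear":[0,0,-0.1],"roll":0},{"linear":[0,0,-0.4],"roll":0},{"linear":[0,0,-0.6],"roll":0},{"linear":[0,0,-0.7],"roll":0},{"linear":[0,0,-0.7],"roll":0}]' 0.5
python3 -m jog '[{"linear":[0,-0.6,0],"roll":0},{"linear":[0,-0.7,0],"roll":0},{"linear":[0,-0.7,0],"roll":0},{"linear":[0,-0.7,0],"roll":0},{"linear":[0,-0.7,0],"roll":0},{"linear":[0,-0.7,0],"roll":0},{"linear":[0,-0.7,0],"roll":0},{"linear":[0,0,0],"roll":0},{"linear":[0,0,0],"roll":0},{"linear":[0,0,0],"roll":0}]'
python3 - <<'E'
from rig import optics
import cv2
t=optics.get_image("top"); a=t[232:282,300:355]; b=t[165:285,180:430]
a=cv2.resize(a,(440,400),interpolation=2); b=cv2.resize(b,(360,173),interpolation=2); b=cv2.copyMakeBorder(b,0,227,0,0,0)
cv2.imwrite("pics/g.png",cv2.hconcat([a,b])[...,::-1])
E
```

```text
time_s: 41.97
position: [0.4337, -0.2001, 0.0236]
tool_rot: [[0.985, -0.174, -0.0], [-0.174, -0.985, 0.0], [-0.0, -0.0, -1.0]]
ft_force: [-1.6, 1.3, 3.9]
grip_width: 0.0418
gripper_force: 26.0
time_s: 42.88
position: [0.4335, -0.1999, 0.1246]
tool_rot: [[0.985, -0.174, -0.001], [-0.174, -0.985, 0.001], [-0.001, -0.0, -1.0]]
ft_force: [-0.3, -0.5, -0.1]
grip_width: 0.0641
gripper_force: 0.0
time_s: 43.72
position: [0.4672, -0.0115, 0.1235]
tool_rot: [[0.985, -0.174, 0.0], [-0.174, -0.985, -0.0], [0.0, 0.0, -1.0]]
ft_force: [0.3, -0.2, 0.1]
grip_width: 0.0641
gripper_force: 0.0
```

View pics/g.png

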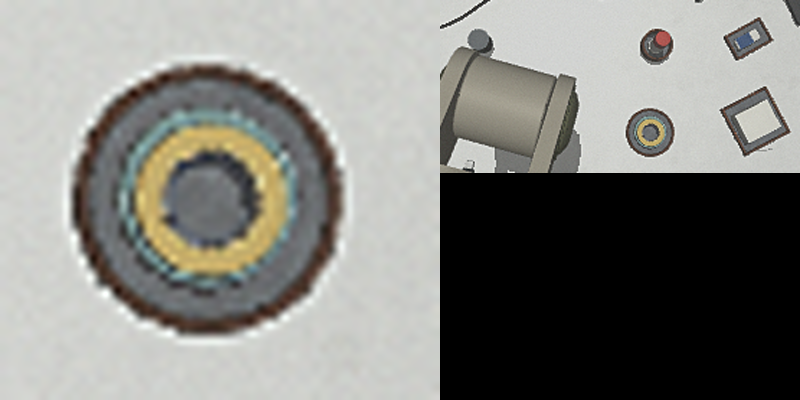

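The small roll lies flat and centred on the large one to within about 1 mm. The other items are in place and the film can stands where it was, with the robot clear of everything.

```bash
python3 -c "
from rig import env
print(env.close_job())"
```

```text
the job is handed in; nothing more can be done
None
```

The job is handed in after about 44 s of the 120 s allowed: all five items are in their organiser pieces, in the order you listed, with the small roll about 1 mm off the large roll's centre and the film canister still upright in its place; no score came back.

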